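# Free the plug gauge and hold it drawn to the pointer

## Task

The plug gauge for the inlay sockets is locked in its steel block by a brass catch: take the wooden mallet, knock the block's sprung pin down with it to withdraw the catch, and lay the mallet back down flat on the bench clear of the block. Then take the gauge by its knob and draw it straight up, without jamming it or pulling it clear of the bore, until the top of the knob is level with the brass pointer beside it. Finish while holding it still there for inspection, and leave the pointer and the other things on the bench as they are.

Things in the scene. Friction and masses are not known exactly. Their poses are not given: they have to be found in the camera images.
- mallet_grip (a point): wooden mallet, 0.2 kg, lying level: dark octagonal head 80 mm long, 56 mm across flats, lying on a flat; pale square handle 22 x 22 mm runs 122 mm on from one end of the head along the same axis. This point: where to grip, on the handle's axis 28 mm behind the head's end face, 28 mm above the bench; x along the handle toward the head, z up
- mallet_head (a point): centre of the mallet's head, 68 mm from mallet_grip along its x axis; 28 mm above the flat it lies on, which is the face to strike with
- pin (a joint): travel of the sprung steel pin: 0 = up, 0.012 m = fully down. It moves straight down, takes about 4 to 6 N, and stays where it is driven (tight sleeve). Driving it down slides the brass catch (a flat tongue over the gauge's collar) back 14 mm off the collar; until then the gauge cannot rise. To be driven with the mallet, not the fingers
- pin_top (a point): centre of the top of the pin's round steel head, 24 mm across. It stands 22 mm above the block's top face (92 mm above the bench) when up and 10 mm above it when down; it lies 90 mm from the bore's axis, along the block's -y
- bore_mouth (a point): mouth of the bore, on the top face of the steel gauge block (fixed, 70 mm high); x, y are the block's axes, z up the bore. The block reaches 45 mm either way along x, 123 mm toward -y (pin at 90 mm), 45 mm toward +y, then a low foot with the pointer's thin post, 197 mm tall, at 115 mm. The bore is vertical, 19 mm wide, 62 mm deep
- gauge_knob (a point): centre of the knob (cylinder 28 mm across, 28 mm tall), the grip of the loose steel plug gauge in the bore, about 0.28 kg. From its foot up: shank 18 mm across, 60 mm long, in the bore; collar 36 mm across, 6 mm thick, resting on the block's top face; neck 16 mm across, 32 mm long; knob. Let go, it drops back
- gauge_top (a point): centre of the knob's top face, 14 mm above gauge_knob, 66 mm above the block's top face at the start
- gauge_foot (a point): centre of the lower end of the gauge's shank, 60 mm below the block's top face at the start
- pointer_tip (a point): tip of the small brass pointer (4 mm thick, this point is half-way up) on its post beside the bore, 87 mm from the bore's axis along the block's +y, pointing at the gauge. Its height varies from 18 to 40 mm above the knob's top face at the start; it stays where it is set
- blank_round: bystander: round flat abalone blank, 46 mm across, 5 mm thick; origin at its underside
- blank_oval: bystander: oval flat abalone blank, 58 x 34 mm, 5 mm thick; origin at its underside
- blank_drop: bystander: drop-shaped flat abalone blank, 51 x 40 mm, 5 mm thick; origin at the underside of its wide end
- spatula: bystander: horn spatula, 205 mm long along its x, 30 mm wide, 7 mm thick; origin at its underside
- whetstone: bystander: grey whetstone block 170 x 60 x 28 mm; origin at the centre of its underside
- jar: bystander: dull brown glazed jar with a stopper, 94 mm across, 116 mm tall; origin at the centre of its underside
Things that resemble listed ones, but are neither listed nor needed, are in the scene too. Of the things shaped like the part that bears mallet_grip, the dark wooden one is meant.

How it is judged:
On the way, in this order (a step that is already met when the one before it is completed fails the run):
1. the pin is driven down with the mallet, which withdraws the catch (value of joint pin above 0.0095 m and contact force between mallet and pin above 0.5 N).
2. the mallet lies flat on the bench, let go, and the gauge is still home (height (world z) of each of mallet_head, mallet_grip below 0.045 m and contact force between mallet and the fingers below 0.1 N and contact force between mallet and block below 0.1 N and linear speed of mallet below 0.03 m/s and z of gauge_foot in the frame of bore_mouth below -0.055 m), for 0.2 s.
At the end, for the whole second after the job is handed in: Fingers hold the gauge at rest (over 2 N), knob top within 6 mm of the pointer's height, upright within 0.07 rad, foot within 3 mm of the bore's axis and over 12 mm deep; pin down over 9.5 mm; mallet at rest flat on the bench (points below 45 mm), touching neither fingers nor block (z of gauge_top in the frame of pointer_tip between -0.006 and 0.006 m and angle between gauge_top's own z axis and vertical below 0.07 rad and horizontal distance between gauge_foot and bore_mouth below 0.003 m and z of gauge_foot in the frame of bore_mouth below -0.012 m and linear speed of gauge below 0.02 m/s and contact force between gauge and the fingers above 2 N and value of joint pin above 0.0095 m and height (world z) of each of mallet_head, mallet_grip below 0.045 m and contact force between mallet and the fingers below 0.1 N and contact force between mallet and block below 0.1 N and linear speed of mallet below 0.03 m/s); the arm keeps its last pose, push and grip.
It fails at once if the gauge is pulled out of its bore (z of gauge_foot in the frame of bore_mouth above -0.006 m).
It fails at once if the gauge is jammed hard in the bore or against the catch (over 40 N) (contact force between gauge and block above 40 N).
It fails at once if the pin is pushed by the fingers or arm instead of the mallet (contact force between pin and the arm above 1 N or contact force between pin and the fingers above 1 N).
It fails at once if the pointer is moved by more than 5 mm (distance of pointer_tip from where it was at the start of the episode above 0.005 m).
It fails at once if a bystander is moved by more than 20 mm (distance of any of blank_round, blank_oval, blank_drop, spatula, whetstone, jar from where it was at the start of the episode above 0.02 m).
It also fails if it takes over 45 s, if anything falls off the work surface, if the arm or the gripper's body presses on something with over 40 N, if the wrist force passes 120 N, or if a joint passes its speed limit or range.

## Robot

A 7-joint arm with a two-finger parallel gripper is mounted at the origin on the work surface. World frame = base frame: x ahead of the robot, y to its left, z up, the work surface at z = 0. Lengths are in m, angles in rad, forces in N, time in s.
With the tool pointing down it reaches from about 0.4 to 0.9 m from the base axis. Payload 5.5 kg.
Tool frame: the origin (TCP) lies on the front face of the gripper's body, between the roots of the fingers; the fingertips stand 73 mm ahead of it and the grasp point (between the pads) lies 54 mm ahead of it; z points along the fingers, y is the direction in which the jaws open and shut (so a half turn about z gives the same grasp; the last joint's range is limited). The gripper opens to 85 mm and grips with 20 to 120 N. Pads are 22 mm wide; open, the fingers measure 114 mm over their backs; the gripper's body (76 mm by 85 mm) begins 54 mm behind the grasp point. The pads swing forward as they close: fully open they stand 13 mm farther back than shut.
Start: joints at [1.534, 0.501, -0.427, 1.55, 0.221, 1.138, -0.21], TCP at [0.192, -0.621, 0.304] pointing down, gripper open.
Joint ranges: [-2.88, 2.88], [-0.31, 2.03], [-1.54, 1.56], [0.2, 2.42], [-1.41, 4.55], [0.19, 2.02], [-2.57, 2.57]. Speed limits (rad/s): [2.57, 2.57, 3.14, 3.14, 3.14, 3.14, 3.14].

## Interface

Orientations are given as a rotation vector (axis times angle).
In Python, from bench import env gives the robot as it stands.
- The arm moves only by the tool jog_arm, never from a script. Its argument "steps" is text: rows parted by semicolons, each of 7 numbers parted by spaces: the opening in per cent of the stroke, from 0 (shut) to 100 (fully open), then the shift along the tool's x, y, z in mm, then the turn, a rotation vector about the tool's x, y, z in degrees. A call has 1 to 12 rows; each row is the pose to reach, as a shift and turn from the pose commanded when the call began, along the tool's axes at that moment; what a row does not reach only later rows make up. A row lasts 1/12 s, in which the tool goes at most 41.7 mm and 7.16 degrees, less where a joint would pass 70% of its speed; a pose out of reach is approached as far as the arm can. A call with a gripper value outside its range is refused whole. The fingers move at their own pace and stop on an object; "newtons" is the grip in N (left out, the last holds). Time passes only in rows, so rows that repeat a pose let the fingers close. It gives the time, the measured TCP pose, the force and the opening at its end, in the units of the state.
- env.get_obs(): the state, without advancing time (a new reading comes with each control period).
- env.read_camera(name): name is "scene" or "top" or "wrist"; returns the picture (384x512x3 uint8, red, green, blue); there is no depth.
- env.calibration(name): a dict with "mtx" (3x3 intrinsics, pixels), "k1" (the pictures are not rectified: a ray, as slopes to the right and down, at radius r is drawn at 1 + k1 r^2 times it, then the intrinsics apply), "R" (3x3) and "t" (3): a world point X has camera coordinates R X + t; the wrist camera has in their place "tool_from_camera" (4x4, takes a point from camera to tool coordinates, whose origin is the TCP and whose axes are the flange's). Camera axes: x right, y down, z forward; pixel columns grow to the right and rows downward; lengths in m; the calibration is good to about 2 mm. A picture is of the moment at which its call begins: read the wrist's pose just before it. calibration takes no time and is no camera call.
- env.hand_in(): hands the job in, once; it reports no verdict.
The state is a dict: "time": time; "qpos": joint angles; "qd": joint speeds; "tau": joint torques, N m; "tool_pos": TCP position; "tcp_rot": TCP orientation; "ft_force": force on the tool from outside, world axes, zero at the start; "moment": the same for the moment, N m; "grip_width": opening from 0.0 (shut) to 1.0 (fully open).
Only numpy, scipy, OpenCV 4.12 (cv2) and the standard library are available. Lean on these libraries where they do the work, as an engineer would, in place of code of your own. Each camera call takes 0.05 s, during which the arm holds its last target. There are 200 camera calls.

## Working session

There is one attempt and no reset: what is moved stays moved. The work goes in short steps, Python scripts to look and compute and a tool call to move; the robot and the scene stay as the last step left them, time stands still between calls to the robot, and variables do not carry over. Pictures are saved under pics/ and viewed, about 8 in all and at most 12, crops included, and the job is handed in when it is done.

Besides the shell and the picture viewer there is one more tool, called as a command line: name --argument value ..., lists and objects as JSON in quotes. jog_arm: Moves the arm, as the interface text tells. Its arguments: {"type":"object","properties":{"steps":{"type":"string"},"newtons":{"type":"number"}},"required":["steps"]}

```bash
mkdir -p pics; cat > h.py <<'E'
import numpy as np, cv2
from scipy.spatial.transform import Rotation as Ro
from bench import env
def cam(name,obs=None):
    c=env.calibration(name)
    if name=="wrist":
        o=obs; T=np.eye(4);T[:3,:3]=Ro.from_rotvec(o["tcp_rot"]).as_matrix();T[:3,3]=o["tool_pos"]
        M=np.linalg.inv(T@np.array(c["tool_from_camera"])); return np.array(c["mtx"]),c["k1"],M[:3,:3],M[:3,3]
    return np.array(c["mtx"]),c["k1"],np.array(c["R"]),np.array(c["t"])
def ray(C,u,v):
    K,k,R,t=C; d=np.linalg.solve(K,[u,v,1.]); d=d/d[2]; rd=np.hypot(d[0],d[1]); r=rd
    for _ in range(30): r=rd/(1+k*r*r)
    s=r/rd if rd>0 else 1
    return -R.T@t, R.T@np.array([d[0]*s,d[1]*s,1])
def onz(C,u,v,z):
    o,d=ray(C,u,v); return o+d*(z-o[2])/d[2]
def proj(C,X):
    K,k,R,t=C; p=R@np.array(X)+t; x=p[:2]/p[2]; x=x*(1+k*(x@x)); return (K@[x[0],x[1],1])[:2]
E
python3 - <<'E'
from h import *
o=env.get_obs(); print(o)
for n in("scene","top","wrist"):
    im=env.read_camera(n); np.save(f"pics/{n}0.npy",im); cv2.imwrite(f"pics/{n}0.png",cv2.resize(im[...,::-1],(800,600),interpolation=cv2.INTER_CUBIC))
    C=cam(n,o); print(n,C[1],C[0][0,0],-C[2].T@C[3])
E
```

```text
{'time': 0.0, 'qpos': array([ 1.53419361,  0.50186182, -0.42677923,  1.55146323,  0.22080848,
        1.13830684, -0.21029875]), 'qd': array([-8.23973184e-04, -5.12142299e-05,  1.21846625e-03,  8.83099442e-04,
        9.58662538e-04, -1.21728359e-03, -5.11425895e-04]), 'tau': array([-2.64055680e-04, -5.69518733e+01, -5.81588298e+00, -2.80940688e+01,
        1.08770700e-02,  1.20492058e-02,  5.00001704e-06]), 'tool_pos': array([ 0.19174426, -0.6204877 ,  0.30284389]), 'tcp_rot': array([-3.10440620e+00, -4.68954139e-01,  3.80876442e-04]), 'ft_force': array([-0.04071496,  0.4303222 ,  0.51132527]), 'moment': array([-0.01361176,  0.01661494,  0.019276  ]), 'grip_width': 0.998949896033194}
scene -0.09277233856829371 351.5753618727806 [ 1.23665409 -0.04950433  0.70585238]
top -0.11949979893258071 488.49170380257937 [ 0.51887377 -0.07315349  1.158177  ]
wrist -0.06091434555226353 316.4649451067871 [ 0.25608339 -0.59989275  0.37241625]
```

View pics/top0.png

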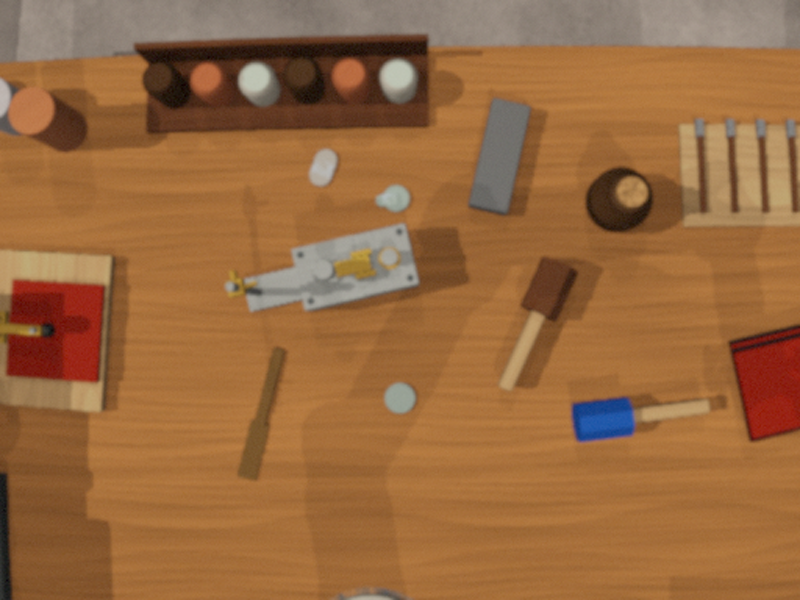

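View pics/scene0.png

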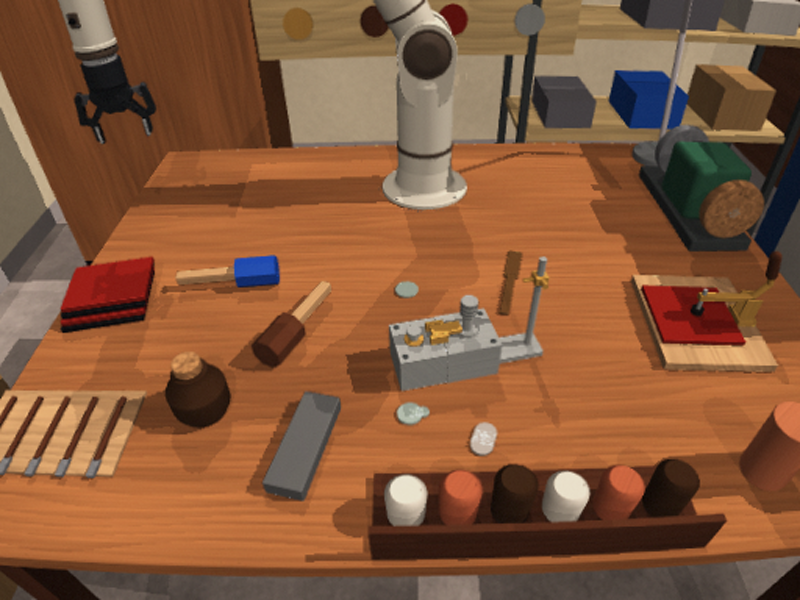

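The top view shows the block: gauge knob at about (322,268), pin at about (390,257), pointer near (240,285). The dark mallet runs from its handle end at (508,386) to its head at (555,285); the blue one is the decoy. The scene view agrees, with the knob at (469,302) and the pointer near (540,278).

```bash
python3 - <<'E'
from h import *
im=np.load("pics/top0.npy"); sc=np.load("pics/scene0.npy"); C=cam("top"); S=cam("scene")
hsv=cv2.cvtColor(im,cv2.COLOR_RGB2HSV)
for p in((515,370),(548,290),(640,330),(322,268),(390,257)):
    print(p,hsv[int(p[1]*.64),int(p[0]*.64)])
g=onz(C,322*.64,268*.64,.136); p=onz(C,390*.64,257*.64,.092); print("gauge",g,"pin",p,np.linalg.norm((g-p)[:2]))
a=onz(C,508*.64,385*.64,.039);b=onz(C,538*.64,314*.64,.039);c=onz(C,563*.64,262*.64,.056);print("mallet",a,b,c,np.linalg.norm((a-b)[:2]),np.linalg.norm((c-a)[:2]))
print(proj(S,g)/.64,proj(S,p)/.64)
A=cv2.resize(im[120:260,130:390,::-1],None,fx=3,fy=3,interpolation=cv2.INTER_CUBIC)[:, :780]
B=cv2.resize(sc[150:250,230:370,::-1],None,fx=5,fy=5,interpolation=cv2.INTER_CUBIC)
cv2.imwrite("pics/A.png",A); cv2.imwrite("pics/B.png",B); print(A.shape,B.shape)
E
```

```text
(515, 370) [ 18 111 190]
(548, 290) [ 10 158  97]
(640, 330) [ 15 173 158]
(322, 268) [ 20  14 168]
(390, 257) [ 30  12 167]
gauge [0.59461065 0.04883064 0.136     ] pin [ 0.61182336 -0.04161352  0.092     ] 0.09206749124953387
mallet [ 0.42607431 -0.21006424  0.039     ] [ 0.52924816 -0.25622873  0.039     ] [ 0.60398782 -0.29175254  0.056     ] 0.11303098141598869 0.1957707674340571
[469.10622529 300.65687723] [411.67755479 329.5230696 ]
(420, 780, 3) (500, 700, 3)
```

View pics/A.png

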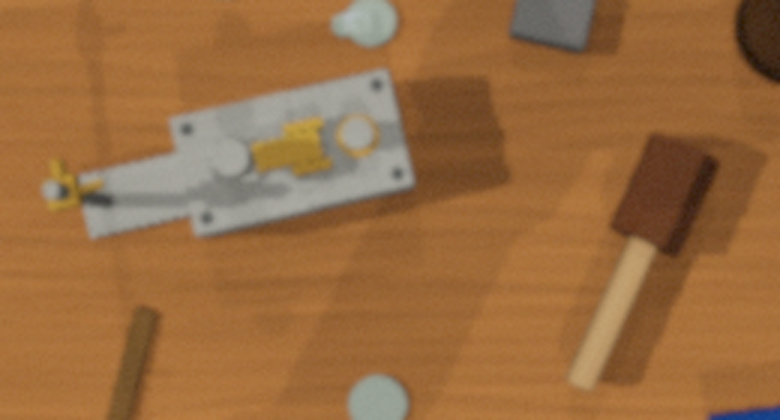

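View pics/B.png

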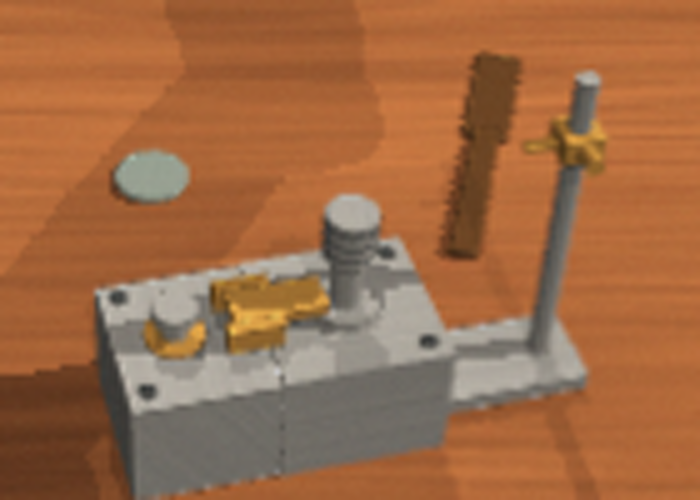

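```bash
cat >> h.py <<'E'
def move(target,ang):
    """shift (mm) and turn (deg) in tool axes for TCP target, tool down, tool x at world angle ang (deg)"""
    o=env.get_obs(); R=Ro.from_rotvec(o["tcp_rot"]); a=np.radians(ang)
    G=np.array([[np.cos(a),np.sin(a),0],[np.sin(a),-np.cos(a),0],[0,0,-1]])
    print("TCP",o["tool_pos"].round(4),"t",round(o["time"],2),"shift",(R.inv().apply(np.array(target)-o["tool_pos"])*1000).round(1),"turn",np.degrees((R.inv()*Ro.from_matrix(G)).as_rotvec()).round(2))
def tri(C1,p1,C2,p2):
    a,d=ray(C1,*p1);b,e=ray(C2,*p2);s=np.linalg.lstsq(np.c_[d,-e],b-a,rcond=None)[0]
    x,y=a+s[0]*d,b+s[1]*e; return (x+y)/2,np.linalg.norm(x-y)
E
python3 - <<'E'
from h import *
C=cam("top");S=cam("scene")
f=lambda x,y:(130+x/3-.33,120+y/3-.33)
fs=lambda x,y:(230+x/5-.4,150+y/5-.4)
print("pointer",tri(C,f(101,186),S,fs(525,147)))
print("gauge",tri(C,f(234,157),S,fs(353,213)),"pin",tri(C,f(358,134),S,fs(175,308)))
a=onz(C,*f(582,383),.039);b=onz(C,*f(641,240),.039);d=(b-a)/np.linalg.norm(b-a);print(a,b,d,np.linalg.norm(b-a))
ang=np.degrees(np.arctan2(d[1],d[0]));print(ang)
g=a+d*.094; print(g); move([g[0],g[1],.22],ang)
E
```

```text
pointer (array([0.57332215, 0.13437407, 0.15911258]), np.float64(0.0008269769635705721))
gauge (array([0.59364986, 0.0471947 , 0.13574042]), np.float64(0.003341498385506189)) pin (array([ 0.61221972, -0.03955366,  0.09122432]), np.float64(0.0014655441921456857))
[ 0.42399628 -0.20670268  0.039     ] [ 0.53224489 -0.25402326  0.039     ] [ 0.916276   -0.40054749  0.        ] 0.11813974675943721
-23.61240913510386
[ 0.51012622 -0.24435414  0.039     ]
TCP [ 0.1918 -0.6206  0.3031] t 0.15 shift [ 415.2 -265.3   83.5] turn [-9.000e-02  3.000e-02  4.079e+01]
```

jog_arm --steps "100 35 -22 7 0 0 6;100 70 -44 14 0 0 12;100 105 -66 21 0 0 18;100 140 -88 28 0 0 24;100 175 -110 35 0 0 30;100 210 -133 42 0 0 36;100 245 -156 49 0 0 41;100 280 -178 56 0 0 41;100 315 -200 63 0 0 41;100 350 -222 70 0 0 41;100 385 -245 78 0 0 41;100 415 -265 83 0 0 41"

```text
time: 1.15
tool_pos: [0.5109, -0.2435, 0.2202]
tcp_rot: [-3.074, 0.649, 0.001]
ft_force: [0.1, -0.2, 0.5]
grip_width: 1.007
```

jog_arm --steps "100 0 0 0 0 0 0;100 0 0 0 0 0 0;100 0 0 0 0 0 0"

```text
time: 1.4
tool_pos: [0.51, -0.2452, 0.2206]
tcp_rot: [3.074, -0.647, -0.002]
ft_force: [-0.6, -0.2, 0.1]
grip_width: 0.998
```

```bash
python3 - <<'E'
from h import *
o=env.get_obs(); im=env.read_camera("wrist"); np.save("pics/w1.npy",im); C=cam("wrist",o)
print(o["tool_pos"],o["ft_force"],o["qpos"].round(2))
v=im[...,::-1].copy()
cv2.imwrite("pics/w1.png",cv2.resize(v,(768,576),interpolation=cv2.INTER_CUBIC))
print(proj(C,[.5101,-.2444,.039])*1.5,proj(C,[.424,-.2067,.039])*1.5,proj(C,[.532,-.254,.039])*1.5)
E
```

```text
[ 0.50996693 -0.24520594  0.22056678] [-0.58542969 -0.15644599  0.12175837] [ 0.74  0.45 -0.43  1.84  0.23  0.9  -1.78]
[377.47367631 283.53563548] [377.6674642  434.22542739] [377.43181598 240.3041465 ]
```

View pics/w1.png

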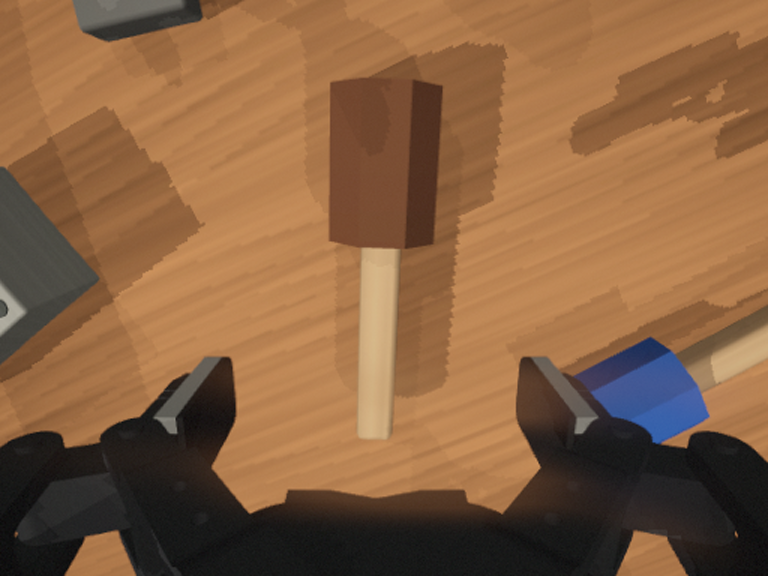

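The wrist view shows the mallet centred: handle end at (375,438), head joint at (380,247). The decoy's blue head is to the right, its nearest corner at about (575,385). I'll descend with the jaws partly closed.

```bash
python3 - <<'E'
from h import *
o=env.get_obs(); C=cam("wrist",o)
w=lambda u,v,z:onz(C,u/1.5,v/1.5,z)
a=w(375,436,.039);b=w(380.5,249,.039);d=(b-a)/np.linalg.norm(b-a);ang=np.degrees(np.arctan2(d[1],d[0]))
g=b-.028*d;print(a,b,np.linalg.norm(a-b),ang,g); print("blue",w(650,340,.05),w(575,385,.02))
move([g[0],g[1],.082],ang)
E
```

```text
[ 0.42304496 -0.20573728  0.039     ] [ 0.52646245 -0.25484967  0.039     ] 0.11448670152485028 -25.40278228976234 [ 0.50116964 -0.24283826  0.039     ]
blue [ 0.42153169 -0.37163519  0.05      ] [ 0.39320227 -0.33128683  0.02      ]
TCP [ 0.5094 -0.2463  0.2207] t 1.45 shift [ -8.9   0.  138.7] turn [0.05 0.04 1.51]
```

jog_arm --steps "65 -5 0 25 0 0 1.5;65 -5 0 55 0 0 1.5;65 -5 0 85 0 0 1.5;65 -5 0 110 0 0 1.5;65 -5 0 130 0 0 1.5;65 -5 0 138 0 0 1.5;65 -5 0 138 0 0 1.5;0 -5 0 138 0 0 1.5;0 -5 0 138 0 0 1.5;0 -5 0 138 0 0 1.5;0 -5 0 138 0 0 1.5;0 -5 0 138 0 0 1.5" --newtons 80

```text
time: 2.45
tool_pos: [0.5066, -0.2441, 0.0847]
tcp_rot: [3.064, -0.689, 0.004]
ft_force: [-2.1, -1.5, 7.8]
grip_width: 0.239
```

jog_arm --steps "0 0 0 0 0 0 0;0 0 0 0 0 0 0;0 0 0 0 0 0 0;0 0 0 0 0 0 0;0 0 0 -20 0 0 0;0 0 0 -50 0 0 0;0 0 0 -80 0 0 0;0 0 0 -110 0 0 0;0 0 0 -120 0 0 0;0 0 0 -120 0 0 0;0 0 0 -120 0 0 0"

```text
time: 3.37
tool_pos: [0.5054, -0.2433, 0.2028]
tcp_rot: [3.065, -0.689, 0.001]
ft_force: [-0.7, 0.7, -2.2]
grip_width: 0.245
```

```bash
python3 - <<'E'
from h import *
o=env.get_obs(); im=env.read_camera("wrist"); np.save("pics/w2.npy",im)
print(o["tool_pos"],o["ft_force"],o["moment"],o["grip_width"])
cv2.imwrite("pics/w2.png",im[...,::-1])
p=np.array([.612,-.0400]); d=np.array([np.cos(np.radians(-25.4)),np.sin(np.radians(-25.4))]); g=p-.068*d
move([g[0],g[1],.205],-25.4)
E
```

```text
[ 0.50535126 -0.24332284  0.20281905] [-0.70939399  0.71713641 -2.22126956] [ 0.08777872  0.13963455 -0.00838408] 0.2453252019915218
TCP [ 0.5046 -0.243   0.2017] t 3.42 shift [ -57.8 -229.6   -3.3] turn [0.02 0.11 0.07]
```

View pics/w2.png

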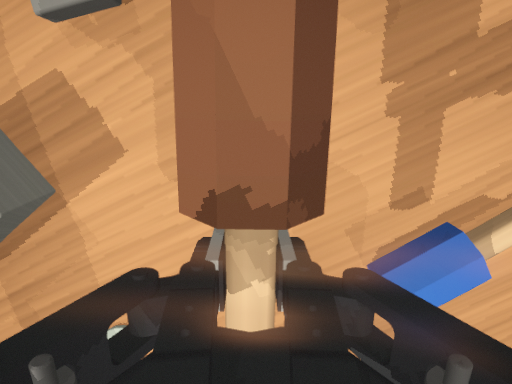

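jog_arm --steps "0 -8 -30 -18 0 0 0;0 -16 -62 -18 0 0 0;0 -24 -94 -18 0 0 0;0 -32 -126 -18 0 0 0;0 -40 -158 -18 0 0 0;0 -48 -190 -18 0 0 0;0 -54 -215 -18 0 0 0;0 -58 -230 -18 0 0 0;0 -58 -230 -18 0 0 0;0 -58 -230 -18 0 0 0;0 -58 -230 10 0 0 0;0 -58 -230 15 0 0 0"

```text
time: 4.42
tool_pos: [0.549, -0.0126, 0.184]
tcp_rot: [3.062, -0.691, -0.01]
ft_force: [-1.3, -0.4, -2.8]
grip_width: 0.24
```

```bash
python3 - <<'E'
from h import *
o=env.get_obs(); im=env.read_camera("scene")
print(o["tool_pos"],o["ft_force"],o["moment"],o["grip_width"])
cv2.imwrite("pics/s2.png",cv2.resize(im[130:260,210:370,::-1],None,fx=4,fy=4,interpolation=cv2.INTER_CUBIC))
move([.5506,-.0108,.1605],-25.4)
E
```

```text
[ 0.54900451 -0.01259801  0.18397198] [-1.34670246 -0.41221832 -2.75580928] [ 0.04107091  0.23134818 -0.01169124] 0.23950751246124335
TCP [ 0.5485 -0.0126  0.1839] t 4.47 shift [ 1.3 -2.6 23.4] turn [ 0.23  0.41 -0.05]
```

View pics/s2.png

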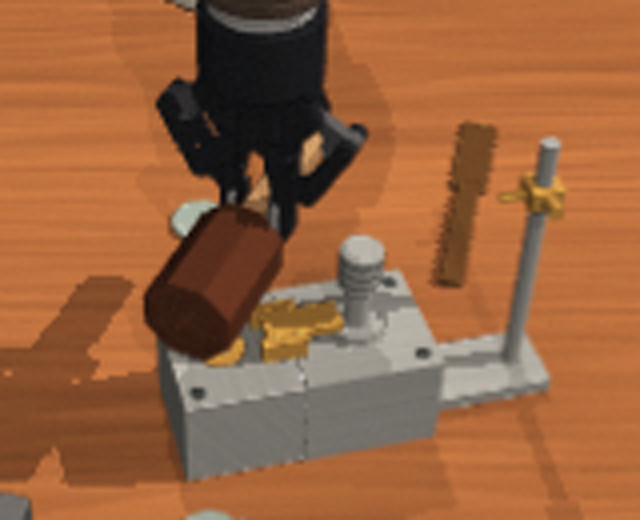

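The scene view shows the mallet head over the pin at about (215,290), with the gauge clear of it. I'll drive down now.

jog_arm --steps "0 1 -2 5 0 0 0;0 1 -2 10 0 0 0;0 1 -2 14 0 0 0;0 1 -2 17 0 0 0;0 1 -2 20 0 0 0;0 1 -2 22 0 0 0;0 1 -2 23 0 0 0;0 1 -2 23 0 0 0"

```text
time: 5.13
tool_pos: [0.5532, -0.0094, 0.1687]
tcp_rot: [3.063, -0.688, 0.001]
ft_force: [-15.0, -1.3, 30.8]
grip_width: 0.244
```

```bash
python3 - <<'E'
from h import *
o=env.get_obs(); im=env.read_camera("scene"); np.save("pics/s3.npy",im)
print(o["tool_pos"],o["tcp_rot"],o["ft_force"],o["moment"],o["grip_width"])
E
```

```text
[ 0.55321547 -0.00937794  0.168652  ] [ 3.06252727e+00 -6.88388266e-01  1.42177764e-03] [-14.95307084  -1.2917427   30.78607266] [-0.50451144  2.486916   -0.17053819] 0.24351791405530454
```

jog_arm --steps "0 0 0 -10 0 0 0;0 0 0 -30 0 0 0;0 0 0 -60 0 0 0;0 0 0 -60 0 0 0;0 0 30 -60 0 0 0;0 0 60 -60 0 0 0;0 0 90 -60 0 0 0;0 0 110 -60 0 0 0;0 0 110 -60 0 0 0;0 0 110 -60 0 0 0"

```text
time: 6.02
tool_pos: [0.5057, -0.1102, 0.2248]
tcp_rot: [3.064, -0.694, 0.0]
ft_force: [-0.3, 1.0, -1.8]
grip_width: 0.244
```

```bash
python3 - <<'E'
from h import *
o=env.get_obs(); im=env.read_camera("scene"); np.save("pics/s4.npy",im)
print(o["tool_pos"],o["tcp_rot"],o["ft_force"],o["moment"],o["grip_width"])
A=np.load("pics/s3.npy")[130:260,210:370]; B=im[130:260,180:340]
cv2.imwrite("pics/s4.png",cv2.resize(np.vstack([np.hstack([A,B])])[...,::-1],None,fx=2.5,fy=2.5,interpolation=cv2.INTER_CUBIC))
S=cam("scene")
print([proj(S,[.612,-.0396,z]) for z in(.092,.080)])
E
```

```text
[ 0.50573851 -0.11018996  0.22476136] [ 3.06354822e+00 -6.93562689e-01  1.81971265e-04] [-0.30784081  0.96838743 -1.7730746 ] [ 0.11495601  0.11276125 -0.03538155] 0.2441799646967224
[array([264.28393123, 210.93010728]), array([264.30856644, 214.3396361 ])]
```

View pics/s4.png

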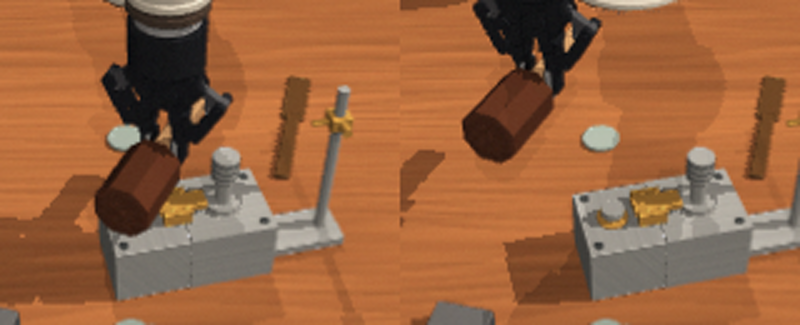

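The catch has clearly drawn back and the pin sits lower in its ring. I'll measure the pin's drop before putting the mallet down.

```bash
python3 - <<'E'
from h import *
up=lambda a:cv2.resize(a,None,fx=8,fy=8,interpolation=cv2.INTER_CUBIC)
A=np.load("pics/scene0.npy");B=np.load("pics/s4.npy")
def sh(u0,u1,v0,v1):
    T=up(A[v0:v1,u0:u1]); W=up(B[v0-12:v1+12,u0-12:u1+12]); r=cv2.matchTemplate(W,T,cv2.TM_CCOEFF_NORMED);_,m,_,l=cv2.minMaxLoc(r);return l[0]/8-12,l[1]/8-12,m
print("pin",sh(258,272,205,215),"catch",sh(271,297,205,221),"knob",sh(292,308,188,205))
hs=cv2.resize(np.hstack([A[195:230,245:310],B[195:230,245:310]])[...,::-1],None,fx=6,fy=6,interpolation=cv2.INTER_CUBIC);cv2.imwrite("pics/c.png",hs);print(hs.shape)
S=cam("scene");y=np.array([-.0185,.0868])/.0888
print("catch expected",proj(S,[*(np.array([.6,.02])-.014*y),.08])-proj(S,[.6,.02,.08]))
E
```

```text
pin (-0.625, 0.25, 0.786953866481781) catch (-0.25, 0.0, 0.7992568612098694) knob (0.0, 0.0, 0.9887630343437195)
(210, 780, 3)
catch expected [-5.32183714  0.90595886]
```

View pics/c.png

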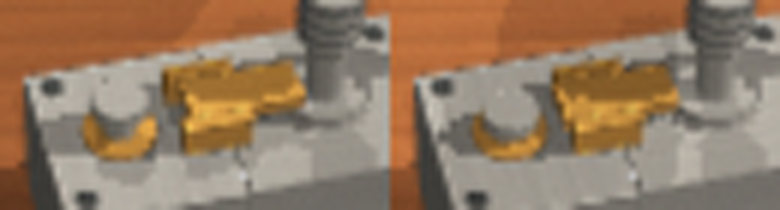

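The catch moved only about half its travel. The tongue shifted about 2.5 px where 5.3 px was expected, so the mallet probably grounded on the catch housing, lying diagonally as it was. I'll turn it square across the block, along block x, and strike again.

```bash
python3 - <<'E'
from h import *
o=env.get_obs(); W=env.read_camera("wrist"); A=np.load("pics/w2.npy"); print(o["moment"],o["ft_force"])
for b in((175,335,190,232),(175,335,20,150)):
    u0,u1,v0,v1=b; T=A[v0:v1,u0:u1]; P=cv2.copyMakeBorder(W,20,20,20,20,cv2.BORDER_REPLICATE)[v0:v1+40,u0:u1+40]
    _,m,_,l=cv2.minMaxLoc(cv2.matchTemplate(P,T,cv2.TM_CCOEFF_NORMED)); print(l[0]-20,l[1]-20,m)
a=np.radians(12); p=np.array([.6125,-.042]); g=p-.068*np.array([np.cos(a),np.sin(a)]); print(g)
move([*g,.2],12)
E
```

```text
[ 0.09153371  0.09151263 -0.00638139] [ 0.00535656 -0.48615313 -2.43761663]
-1 3 0.9645707011222839
-1 7 0.9792712330818176
[ 0.54598596 -0.05613799]
TCP [ 0.5067 -0.1078  0.225 ] t 6.12 shift [ 13.4 -63.5  25. ] turn [ -0.04  -0.04 -37.29]
```

jog_arm --steps "0 0 0 0 0 0 -7;0 0 0 0 0 0 -14;0 3 -10 0 0 0 -21;0 6 -25 0 0 0 -28;0 10 -40 0 0 0 -35;0 13 -64 0 0 0 -37;0 13 -64 0 0 0 -37;0 13 -64 25 0 0 -37;0 13 -64 45 0 0 -37;0 13 -64 50 0 0 -37;0 13 -64 50 0 0 -37" --newtons 120

```text
time: 7.03
tool_pos: [0.5443, -0.0551, 0.1733]
tcp_rot: [-3.123, -0.322, 0.005]
ft_force: [-0.7, -0.5, -2.2]
grip_width: 0.235
```

```bash
python3 - <<'E'
from h import *
move([.5460,-.0561,.163],12); o=env.get_obs(); print(o["ft_force"],o["moment"])
E
```

```text
TCP [ 0.5443 -0.0551  0.1733] t 7.03 shift [ 1.5  1.4 10.3] turn [-0.11  0.19 -0.23]
[-0.65147068 -0.54955024 -2.21447604] [-0.05332165  0.06003234  0.01140092]
```

jog_arm --steps "0 1 1 3 0 0 0;0 1 1 6 0 0 0;0 1 1 8 0 0 0;0 1 1 10 0 0 0;0 1 1 10 0 0 0"

```text
time: 7.45
tool_pos: [0.5477, -0.057, 0.1658]
tcp_rot: [3.125, 0.319, 0.005]
ft_force: [1.4, 0.4, 2.0]
grip_width: 0.236
```

jog_arm --steps "0 0 0 1 0 0 0;0 0 0 2 0 0 0;0 0 0 3 0 0 0;0 0 0 3 0 0 0"

```text
time: 7.78
tool_pos: [0.5476, -0.057, 0.1627]
tcp_rot: [3.125, 0.32, 0.004]
ft_force: [0.0, 1.0, 5.9]
grip_width: 0.231
```

jog_arm --steps "0 0 0 1 0 0 0;0 0 0 2 0 0 0;0 0 0 3 0 0 0;0 0 0 3 0 0 0"

```text
time: 8.12
tool_pos: [0.5474, -0.0571, 0.1616]
tcp_rot: [3.123, 0.32, 0.003]
ft_force: [-9.3, -0.7, 25.1]
grip_width: 0.234
```

jog_arm --steps "0 0 0 1 0 0 0;0 0 0 2 0 0 0;0 0 0 3 0 0 0;0 0 0 3 0 0 0"

```text
time: 8.45
tool_pos: [0.5478, -0.0577, 0.158]
tcp_rot: [3.123, 0.319, 0.005]
ft_force: [-4.9, -0.8, 16.2]
grip_width: 0.235
```

It bottomed out at about 25 N. I'll lift clear and check the catch.

jog_arm --steps "0 0 0 -15 0 0 0;0 0 0 -40 0 0 0;0 0 0 -68 0 0 0;0 0 25 -68 0 0 7;0 0 50 -68 0 0 14;0 0 80 -68 0 0 21;0 0 110 -68 0 0 28;0 0 110 -68 0 0 35;0 0 110 -68 0 0 37;0 0 110 -68 0 0 37"

```text
time: 9.28
tool_pos: [0.5676, -0.1656, 0.2227]
tcp_rot: [3.064, -0.693, -0.005]
ft_force: [0.4, -0.4, -2.3]
grip_width: 0.234
```

```bash
python3 - <<'E'
from h import *
o=env.get_obs(); B=env.read_camera("scene"); np.save("pics/s5.npy",B); A=np.load("pics/scene0.npy")
W=env.read_camera("wrist"); np.save("pics/w5.npy",W)
a=cv2.resize(np.hstack([A[195:230,245:310],B[195:230,245:310]])[...,::-1],None,fx=6,fy=6,interpolation=cv2.INTER_CUBIC)
b=cv2.resize(np.hstack([W,B[60:252,170:426].repeat(2,0).repeat(2,1)])[...,::-1],(780,292))
cv2.imwrite("pics/c5.png",np.vstack([a,b]))
move([.5054,-.2433,.2],-25.4)
E
```

```text
TCP [ 0.568  -0.1644  0.2231] t 9.38 shift [-23.   98.1  23.2] turn [0.02 0.12 0.19]
```

View pics/c5.png

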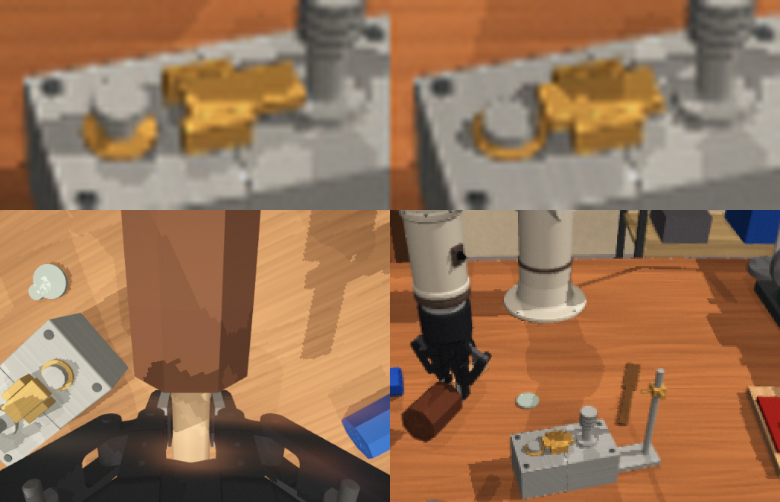

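The tongue tip has now moved about 5 px (about 13 mm) and the pin head has dropped about 3.5 px (about 12 mm), so it is fully down. Next I'll lay the mallet back where it was.

jog_arm --steps "0 -6 25 0 0 0 0;0 -12 55 0 0 0 0;0 -18 85 0 0 0 0;0 -23 98 20 0 0 0;0 -23 98 50 0 0 0;0 -23 98 80 0 0 0;0 -23 98 110 0 0 0;0 -23 98 125 0 0 0;0 -23 98 132 0 0 0;0 -23 98 134 0 0 0;0 -23 98 134 0 0 0"

```text
time: 10.3
tool_pos: [0.5064, -0.2431, 0.09]
tcp_rot: [-3.065, 0.686, 0.0]
ft_force: [-0.0, 0.7, -2.4]
grip_width: 0.234
```

jog_arm --steps "0 0 0 2 0 0 0;0 0 0 4 0 0 0;0 0 0 4 0 0 0"

```text
time: 10.55
tool_pos: [0.5067, -0.2438, 0.0868]
tcp_rot: [3.065, -0.688, 0.003]
ft_force: [0.5, 0.0, -1.9]
grip_width: 0.236
```

jog_arm --steps "0 0 0 2 0 0 0;0 0 0 4 0 0 0;0 0 0 4 0 0 0"

```text
time: 10.8
tool_pos: [0.5061, -0.2436, 0.0819]
tcp_rot: [3.065, -0.689, 0.0]
ft_force: [0.5, -1.2, -1.4]
grip_width: 0.236
```

jog_arm --steps "35 0 0 0 0 0 0;50 0 0 0 0 0 0;60 0 0 0 0 0 0;65 0 0 0 0 0 0;65 0 0 0 0 0 0;65 0 0 0 0 0 0;65 0 0 -20 0 0 0;65 0 0 -50 0 0 0;65 0 0 -90 0 0 0;65 0 0 -130 0 0 0;65 0 0 -140 0 0 0;65 0 0 -140 0 0 0"

```text
time: 11.8
tool_pos: [0.5085, -0.2444, 0.2262]
tcp_rot: [3.063, -0.688, 0.012]
ft_force: [1.4, 0.3, -1.2]
grip_width: 0.649
```

```bash
python3 - <<'E'
from h import *
o=env.get_obs(); W=env.read_camera("wrist"); np.save("pics/w6.npy",W)
A=np.load("pics/w1.npy"); cv2.imwrite("pics/w6.png",cv2.resize(np.hstack([A,W])[...,::-1],(800,300)))
print(o["tool_pos"],o["ft_force"],o["grip_width"])
# tool x options for gauge: tool y along block x (12 deg) -> tool x at 102 or -78
g=[.594,.0478]
for a in(-78,102): move([*g,.25],a)
print(o["qpos"])
E
```

```text
[ 0.50853266 -0.24443978  0.2261987 ] [ 1.4187187   0.32315035 -1.22890933] 0.6486698399231967
TCP [ 0.5071 -0.2441  0.2238] t 11.85 shift [ -46.3 -301.   -26.6] turn [-0.08 -0.24 52.66]
TCP [ 0.5071 -0.2441  0.2238] t 11.85 shift [ -46.3 -301.   -26.6] turn [ 2.9000e-01 -1.0000e-01 -1.2734e+02]
[ 0.74225082  0.43680195 -0.42980989  1.84546548  0.22872272  0.89942334
 -1.8066237 ]
```

View pics/w6.png

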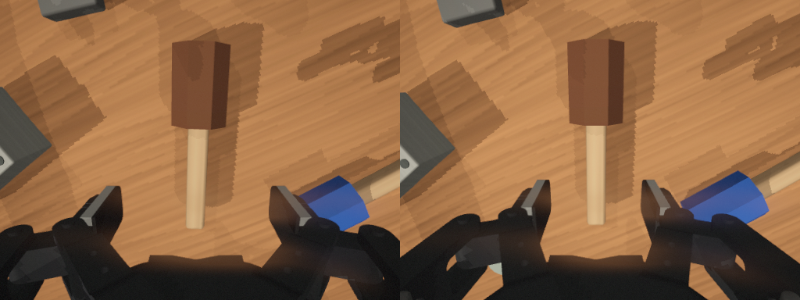

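The mallet lies flat and free, much as it did at the start (right half: handle (596,125)–(596,224)). Next I'll hover over the gauge with the jaws along the block's y axis.

jog_arm --steps "70 -4 -25 -10 0 0 -6;70 -8 -55 -20 0 0 -12;70 -12 -85 -27 0 0 -18;70 -17 -115 -27 0 0 -24;70 -22 -145 -27 0 0 -30;70 -27 -175 -27 0 0 -37;70 -32 -205 -27 0 0 -37;70 -36 -235 -27 0 0 -37;70 -40 -265 -27 0 0 -37;70 -44 -290 -27 0 0 -37;70 -46 -301 -27 0 0 -37;70 -46 -301 -27 0 0 -37"

```text
time: 12.85
tool_pos: [0.5926, 0.052, 0.2474]
tcp_rot: [-3.122, -0.328, 0.003]
ft_force: [0.4, 1.0, -0.0]
grip_width: 0.701
```

jog_arm --steps "70 0 0 0 0 0 0;70 0 0 0 0 0 0;70 0 0 0 0 0 0"

```text
time: 13.1
tool_pos: [0.593, 0.0455, 0.2483]
tcp_rot: [3.124, 0.315, -0.002]
ft_force: [-0.0, -0.7, -0.2]
grip_width: 0.701
```

```bash
python3 - <<'E'
from h import *
o=env.get_obs(); W=env.read_camera("wrist"); np.save("pics/w7.npy",W); C=cam("wrist",o)
T=env.read_camera("top")
print(o["tool_pos"],o["tcp_rot"])
v=W[...,::-1].copy()
for X in([.594,.048,.136],[.5733,.1344,.159],[.612,-.04,.08]): print(proj(C,X)*1.5)
cv2.imwrite("pics/w7.png",cv2.resize(v,(768,576),interpolation=cv2.INTER_CUBIC))
move([.594,.0478,.176],12)
E
```

```text
[0.5929847  0.04553564 0.24830489] [ 3.12445095e+00  3.14515965e-01 -1.98755285e-03]
[372.47797101 325.61323802]
[130.6245904  354.33950225]
[544.52122682 288.41241913]
TCP [0.5932 0.0461 0.2487] t 13.2 shift [ 1.2 -1.6 72.7] turn [ 0.05  0.03 -0.48]
```

View pics/w7.png

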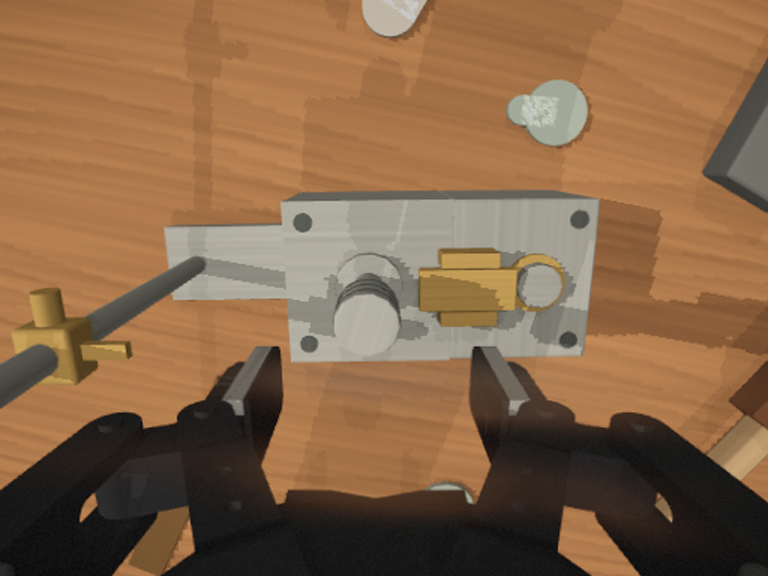

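Knob top at (367,325) and pointer tip at (131,350) agree with my predictions to about 2 mm. The catch's tongue is clear of the collar.

```bash
python3 - <<'E'
from h import *
o=env.get_obs(); o7=dict(o,tool_pos=np.array([.5930,.0458,.2485])); C=cam("wrist",o7);T=cam("top");S=cam("scene")
f=lambda x,y:(130+x/3-.33,120+y/3-.33); fs=lambda x,y:(230+x/5-.4,150+y/5-.4)
g=onz(C,367/1.5,325/1.5,.136); print(g)
print("gauge w-s",tri(C,(367/1.5,325/1.5),S,fs(353,213)), "w-t",tri(C,(367/1.5,325/1.5),T,f(234,157)))
print("ptr w-s",tri(C,(131/1.5,350/1.5),S,fs(525,147)),"w-t",tri(C,(131/1.5,350/1.5),T,f(101,186)))
move([g[0],g[1],.176],12)
E
```

```text
[0.59384946 0.05054157 0.136     ]
gauge w-s (array([0.59330871, 0.04972255, 0.13524371]), np.float64(0.0016275024613417604)) w-t (array([0.59306133, 0.04817638, 0.13127246]), np.float64(0.004576010255730152))
ptr w-s (array([0.5765993 , 0.13320783, 0.16187995]), np.float64(0.0003793508410189636)) w-t (array([0.57362887, 0.1356043 , 0.15656827]), np.float64(0.0005987406389204707))
TCP [0.5932 0.0461 0.2487] t 13.2 shift [ 1.6 -4.3 72.7] turn [ 0.05  0.03 -0.48]
```

jog_arm --steps "70 1 -3 20 0 0 0;70 1 -3 45 0 0 0;70 1 -3 65 0 0 0;70 1 -3 72 0 0 0;70 1 -3 72 0 0 0;50 1 -3 72 0 0 0;40 1 -3 72 0 0 0;30 1 -3 72 0 0 0;20 1 -3 72 0 0 0;10 1 -3 72 0 0 0;10 1 -3 72 0 0 0;10 1 -3 72 0 0 0" --newtons 30

```text
time: 14.2
tool_pos: [0.5948, 0.0511, 0.1785]
tcp_rot: [3.125, 0.319, 0.005]
ft_force: [0.4, -1.5, 6.7]
grip_width: 0.318
```

```bash
python3 - <<'E'
from h import *
o=env.get_obs(); print(o["ft_force"],o["moment"],o["grip_width"]*85); move([.5938,.049,.176],12)
E
```

```text
[ 0.35146913 -1.49852559  6.70954842] [-0.28861448  0.08035271  0.02065336] 27.026394581047086
TCP [0.5948 0.0511 0.1785] t 14.2 shift [-1.5  1.9  2.5] turn [ 0.07 -0.16 -0.34]
```

Gripped at about 27 mm opening with only small side forces. Drawing it up slowly.

jog_arm --steps "10 0 0 -1 0 0 0;10 0 0 -2 0 0 0;10 0 0 -3 0 0 0;10 0 0 -4 0 0 0;10 0 0 -5 0 0 0;10 0 0 -6 0 0 0;10 0 0 -7 0 0 0;10 0 0 -8 0 0 0" --newtons 40

```text
time: 14.87
tool_pos: [0.5938, 0.051, 0.1849]
tcp_rot: [3.125, 0.319, 0.0]
ft_force: [3.5, -2.5, -4.4]
grip_width: 0.317
```

jog_arm --steps "10 0 0 -1 0 0 0;10 0 0 -3 0 0 0;10 0 0 -5 0 0 0;10 0 0 -7 0 0 0;10 0 0 -9 0 0 0;10 0 0 -11 0 0 0;10 0 0 -13 0 0 0;10 0 0 -15 0 0 0;10 0 0 -16 0 0 0;10 0 0 -16 0 0 0;10 0 0 -16 0 0 0"

```text
time: 15.78
tool_pos: [0.5939, 0.0514, 0.2013]
tcp_rot: [3.125, 0.32, 0.001]
ft_force: [3.6, -3.5, -0.9]
grip_width: 0.314
```

```bash
python3 - <<'E'
from h import *
o=env.get_obs(); B=env.read_camera("scene"); np.save("pics/s8.npy",B); W=env.read_camera("wrist"); np.save("pics/w8.npy",W)
print(o["tool_pos"],o["ft_force"],o["moment"],o["grip_width"])
A=np.load("pics/scene0.npy")
cv2.imwrite("pics/s8.png",cv2.resize(np.hstack([A[150:250,270:370],B[150:250,270:370]])[...,::-1],None,fx=4,fy=4,interpolation=cv2.INTER_CUBIC))
S=cam("scene")
for x in((.5938,.049,.076),(.5938,.049,.101)): print((proj(S,x)-[270,150])*4)
E
```

```text
[0.59385091 0.05137421 0.20130863] [ 3.60738779 -3.45357613 -0.8952667 ] [-0.94224725 -0.79353195  0.06971782] 0.3136283611350896
[115.12067672 239.1012217 ]
[117.53904268 210.58810478]
```

No viewer pictures are left, so I'll check the rise numerically by matching the collar in the scene image.

```bash
python3 - <<'E'
from h import *
A=np.load("pics/s5.npy");B=np.load("pics/s8.npy");S=cam("scene")
up=lambda a:cv2.resize(a,None,fx=8,fy=8,interpolation=cv2.INTER_CUBIC)
u0,u1,v0,v1=292,306,206,216
for u0,u1,v0,v1 in((290,308,206,217),(293,305,204,214)):
    T=up(A[v0:v1,u0:u1]);W=up(B[v0-12:v1+2,u0-4:u1+6]);r=cv2.matchTemplate(W,T,cv2.TM_CCOEFF_NORMED);_,m,_,l=cv2.minMaxLoc(r);print(l[0]/8-4,l[1]/8-12,m)
g=cv2.cvtColor(A,cv2.COLOR_RGB2GRAY);h=cv2.cvtColor(B,cv2.COLOR_RGB2GRAY)
for r in range(186,222): print(r,g[r,288:314:2],h[r,288:314:2])
E
```

```text
1.25 -6.625 0.624224841594696
1.125 -6.875 0.875568687915802
186 [112 113 111 113 117 132 133 135 135 136 135 136 136] [ 74  50  19  25  56 121 127 125 121 112  12 112  22]
187 [112 116 115 117 122 135 133 135 134 131 132 131 132] [103  51  18  27 131  81 128 130 122  92  18 112  32]
188 [114 115 117 118 134 143 144 139 133 132 132 132 132] [106  50  18  32 113  74 125 148 107  67  21 112  33]
189 [115 116 116 117 144 185 185 167 140 135 135 133 135] [108  49  19  35 113  63  97 104  95  64  30 108  32]
190 [112 113 113 116 168 178 177 180 163 130 131 131 130] [113  35  19  38 109  71  89  90  87  62  30 107  45]
191 [111 110 110 119 176 179 178 180 175 130 129 132 131] [112  57  21  42 101  66  96 103 110  63  41 105  57]
192 [110 111 112 117 177 179 178 179 178 139 131 130 131] [110  78  18  45 100  78  77  90 101  58  38 106  82]
193 [111 111 113  98 174 179 179 182 176 117 131 133 131] [102 105  23  47  99  90  98  99 112  52  41 112 115]
194 [114 112 112  85 138 179 181 180 171 125 127 128 127] [104 100  19  48 108  74  98 109  84 105  51 121 128]
195 [110 109 111  92  77 157 17
[... 2292 characters left out ...]
157 155 154 154 178 178 178]
216 [154 160 180 136 124 139 129 153 173 175 176 175 171] [113 115 157 158 155 155 155 155 154 154 176 176 173]
217 [156 158 179 177 176 153 153 152 154 173 174 180 176] [157 157 156 156 155 155 156 154 152 150 178 180 178]
218 [155 158 178 180 171 153 150 152 154 173 176 176 176] [156 155 155 155 156 153 154 154 158 155 179 175 177]
219 [157 163 179 176 158 156 155 154 152 156 174 172 172] [155 156 155 153 154 157 156 154 153 152 175 176 174]
220 [161 178 180 182 174 154 152 151 151 149 175 173 173] [155 155 155 158 161 156 153 153 154 158 175 175 174]
221 [181 180 179 177 174 152 153 152 152 151 176 174 169] [157 155 156 156 175 156 155 153 153 172 175 172 170]
```

The collar rim rose 6.75 px, about 23.7 mm, and the pointer estimates average 25 mm. I'll trim up about 1.5 mm and ease off the side load.

jog_arm --steps "10 0.4 0.5 -1 0 0 0;10 0.7 1 -1.5 0 0 0;10 0.7 1 -1.5 0 0 0;10 0.7 1 -1.5 0 0 0;10 0.7 1 -1.5 0 0 0;10 0.7 1 -1.5 0 0 0"

```text
time: 16.38
tool_pos: [0.5943, 0.0511, 0.2023]
tcp_rot: [-3.125, -0.32, 0.001]
ft_force: [1.5, -0.9, -2.6]
grip_width: 0.314
```

```bash
python3 - <<'E'
from h import *
P=[];F=[]
for i in range(4):
    o=env.get_obs(); W=env.read_camera("wrist"); P.append(o["tool_pos"]);F.append(o["ft_force"])
B=env.read_camera("scene"); np.save("pics/s9.npy",B);np.save("pics/w9.npy",W);T=env.read_camera("top");np.save("pics/t9.npy",T)
print(np.mean(P,0),np.mean(F,0),o["moment"],o["grip_width"],o["tcp_rot"])
h=cv2.cvtColor(B,cv2.COLOR_RGB2GRAY); print(h[202:210,294:306:2])
# brass pointer in wrist: leftmost-region yellow mask, tip = extreme column
hsv=cv2.cvtColor(W,cv2.COLOR_RGB2HSV); m=cv2.inRange(hsv,(18,120,60),(32,255,255))
n,l,st,c=cv2.connectedComponentsWithStats(m); print([(s.tolist()) for s in st[1:] if s[4]>30])
A=np.load("pics/w7.npy");m=cv2.inRange(cv2.cvtColor(A,cv2.COLOR_RGB2HSV),(18,120,60),(32,255,255))
n,l,st,c=cv2.connectedComponentsWithStats(m); print([(s.tolist()) for s in st[1:] if s[4]>30])
E
```

```text
[0.59430556 0.05103016 0.20229433] [ 1.40397717 -0.81446294 -2.81953716] [-0.08807438 -0.40330928 -0.05259655] 0.3185232839453493 [-3.12466279e+00 -3.20179447e-01  6.61186937e-04]
[[123 101  94 105 137 179]
 [127 120  96 107 137 178]
 [127 135 111 118 147 179]
 [119 179 153 147 155 179]
 [ 89 166 155 157 155 165]
 [ 96  93 151 141 144 124]
 [141  82  98 102 116 123]
 [ 95  68  89  93 108 122]]
[[293, 183, 117, 63, 4439], [0, 251, 48, 59, 1339]]
[[279, 166, 97, 51, 3028], [8, 192, 79, 65, 2254]]
```

```bash
python3 - <<'E'
from h import *
o=env.get_obs(); W=np.load("pics/w9.npy"); C=cam("wrist",dict(o,tool_pos=np.array([.5943,.051,.2023])));T=cam("top");S=cam("scene")
hsv=cv2.cvtColor(W,cv2.COLOR_RGB2HSV); m=cv2.inRange(hsv,(18,120,60),(32,255,255))
n,l,st,c=cv2.connectedComponentsWithStats(m); k=[i for i in range(1,n) if st[i][0]==0 and st[i][4]>500][0]
y,x=np.where(l==k); u=x.max(); v=y[x>=u-1].mean(); print(u,v)
f=lambda x,y:(130+x/3-.33,120+y/3-.33); fs=lambda x,y:(230+x/5-.4,150+y/5-.4)
print("w9-s",tri(C,(u,v),S,fs(525,147)),"w9-t",tri(C,(u,v),T,f(101,186)))
# scene: pointer tip of brass mask vs start
for nme in("scene0","s9"):
    m=cv2.inRange(cv2.cvtColor(np.load(f"pics/{nme}.npy"),cv2.COLOR_RGB2HSV),(15,120,60),(32,255,255)); m[:,:330]=0;m[:,365:]=0;m[:170]=0;m[192:]=0
    y,x=np.where(m); print(x.min(),y[x==x.min()].mean(),x.mean(),y.mean())
E
```

```text
47 280.625
w9-s (array([0.57748076, 0.13266508, 0.16221949]), np.float64(0.0005457582969891845)) w9-t (array([0.57358736, 0.13546883, 0.15680205]), np.float64(0.00042108157584980297))
335 178.5 344.4117647058824 178.52941176470588
335 179.0 344.3627450980392 178.5686274509804
```

```bash
python3 - <<'E'
from h import *
print(env.hand_in()); o=env.get_obs(); print(o["time"],o["tool_pos"],o["ft_force"],o["grip_width"])
E
```

```text
the job is handed in; nothing more can be done
None
the job is handed in; nothing more can be done
```

The job is handed in. The gauge is drawn up about 24 mm with its knob top at roughly the pointer's height, and the mallet is back flat on the bench. No verdict was given. The last logged robot time before the final checks was 16.4 s, against the 45 s limit.

**Pin:** The first strike drove it only about halfway; I think the mallet, lying diagonally, grounded on the catch housing. Turned square across the block, the second strike bottomed the pin: it dropped about 12 mm and the catch withdrew about 13 mm in the scene image.

**Mallet:** It was laid back where it came from, and the wrist image showed it flat and released.

**Last checks:**
- **Holding:** The wrist carried 2.8 N, the gauge's own weight. Side force was about 1.6 N and the jaws were closed on the knob.
- **Rise:** The collar rose 24 to 25 mm in the image, and the arm's own readings gave 23.8 mm. That puts the knob top at about 0.160 m and the foot about 35 mm deep in the bore.
- **Pointer:** It had not moved (under 1 px).

**Where checks disagreed:** The pointer's height came out between 0.157 and 0.162 m depending on the camera pair. The level should be right within about 4 mm, against the 6 mm allowed. The picture limit was used up before the lift, so I checked the rise and level only by numbers, not by eye.

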